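Stow a game token and screw the captive cap down

TASK

Pull the top oak token off the spring-loaded caddy and put it in the open blue canister, leaving the other two tokens in the caddy. Then swing the canister's captive cap back over the mouth until its arm stops, and screw it clockwise (seen from above) until it is fully home. Leave the die, pot, beetle and lantern where they are, and let go of everything.

Things in the scene. Friction and masses are not known exactly. Their poses are not given: they have to be found in the camera images.
- jar: Fixed blue ceramic canister on a wooden foot (190 x 100 x 10 mm). Origin: on the canister's axis at table height, z up. Outer diameter 70 mm, inner 62 mm; inner floor 14 mm and rim 70 mm above the table. A dark upright post (14 mm diameter, brass boss on top, to 99 mm) stands 72 mm from the canister's axis along the jar's +x: the swing arm pivots on it.
- jar_mouth (a point): Centre of the canister's mouth, at rim height (70 mm above the table).
- cap_swing (a joint): Angle of the steel swing arm on the post, rad. 0: at its stop, cap over the mouth, arm along the jar's -x from the post. Grows clockwise from above as it opens (limit 2.1); starts 1.5 to 2.0, cap beside the canister on the jar's +y side; closes counter-clockwise. Arm 72 mm from post to cap axis, 14 mm wide, top 97 mm above the table. Stiff (0.12 N m), stays where left.
- cap_twist (a joint): Turn of the cap in the arm's eye, rad. 0: fully home, seated on the rim. Grows counter-clockwise from above (unscrewing, limit 2.6); starts 1.9 to 2.4. Rises 5 mm per rad; friction 0.05 N m, stays where left. A 6 mm deep, 54 mm wide plug below enters the mouth in the last 1.2 rad. The cap is captive. Holding the cap at a fixed heading while the arm swings turns this joint.
- cap_grip (a point): Centre of the cap's orange wing grip, an upright plate 44 mm long (this frame's x), 12 mm thick (y), 28 mm tall (z up), on the cap's axis above the arm. Heading of x = jar yaw - cap_swing + cap_twist. It is 112 mm above the table when screwed home, plus 5 mm per rad of cap_twist. Below the arm the brass cap disc is 72 mm wide.
- caddy: Fixed spring caddy: round dark base (72 mm wide, 10 mm tall) with four upright brass plates (14 mm wide, 3 mm thick, tops 56 mm above the table) along four faces of the stack, at 60, 120, 240 and 300 degrees from the caddy's +x, inner faces 20 mm from its axis. The stack's faces towards +x and -x are free. Origin: centre of the base at table height, z up.
- caddy_lift (a joint): Height of the spring platform under the tokens, m. 0 with three tokens on it; the soft spring (9.8 N/m) lifts it 0.012 (one token) for each token taken off, so that the next token comes to the top. Pressed down it yields by up to 13 mm.
- token_top: Top hexagonal oak token, dark round inlay: 38 mm across flats, 44 mm across corners, 12 mm thick, 12 g. Origin: centre of its underside, which starts 52 mm above the table (so it is 8 mm proud of the plates). Opposite flats face this frame's x and the directions 60 and 120 degrees from it; x starts along the caddy's x.
- token_mid: Second token of the stack, directly under the top one, the same size. It stays in the caddy.
- token_low: Lowest token of the stack, the same size. It stays in the caddy.
- die: Frosted blue acrylic die, 32 mm cube. Bystander, leave it alone. Origin: centre of its underside.
- pot: Small open stoneware (terracotta coloured) pinch pot, 72 mm wide, 45 mm tall. Bystander, leave it alone. Origin: centre of its underside.
- beetle: Bronze beetle figurine, about 50 mm long and 17 mm tall. Bystander, leave it alone. Origin: centre of its underside.
- lantern: Small brass dice lantern with amber glass, 46 mm square, about 92 mm tall to its ring. Bystander, leave it alone. Origin: centre of its underside.
Not all that is in view belongs to the job. Leave any red or turquoise look-alike of the token_top alone. Of the things that look like the caddy, the larger one is meant.

How it is judged:
By the outcome, as a careful person would: the job done as asked, in the order asked, and still so for the second after the job is handed in, with the robot touching nothing.
It also fails if it takes over 61 s, if anything falls off the work surface, if the arm or the gripper's body presses on something with over 40 N, if the wrist force passes 120 N, or if a joint passes its speed limit or range.

ROBOT

A 6-joint arm with a two-finger parallel gripper is mounted at the origin on the work surface. World frame = base frame: x ahead of the robot, y to its left, z up, the work surface at z = 0. Lengths are in m, angles in degrees, forces in N, time in s.
With the tool pointing down it reaches from about 0.4 to 0.825 m from the base axis. Payload 7 kg.
Tool frame: the origin (TCP) lies on the centre line of the jaws, within the pads' length; the fingertips stand 11 mm ahead of it and the grasp point (between the pads) lies 8 mm behind it; z points along the fingers, y is the direction in which the jaws open and shut (so a half turn about z gives the same grasp; the last joint's range is limited). The gripper opens to 88 mm and grips with 3 to 60 N. Pads are 19 mm wide; open, the fingers measure 130 mm over their backs; the gripper's body (78 mm by 193 mm) begins 47 mm behind the grasp point.
Start: joints at [90.59, 20.546, 0.682, 0, -70.136, -16.507], TCP at [0.185, 0.649, 0.202] pointing down, gripper open.
Joint ranges: [-176.03, 176.03], [-82.01, 121.73], [-58.28, 71.71], [-173.87, 95.51], [-174.79, -0.11], [-173.66, 173.66]. Speed limits (degrees/s): [136.94, 136.94, 172.46, 180, 180, 180].

INTERFACE

Orientations are given as [roll, pitch, yaw] about the fixed x, y, z axes, in that order (R = Rz(yaw) Ry(pitch) Rx(roll)).
In Python, from plant import ctrl, cams, order gives the robot as it stands.
- The arm moves only by the tool jog_arm, never from a script. Its argument "motion" is a list of rows, each an object with "offset": the shift along the tool's x, y, z in mm, a list of three; "roll": the turn about the tool's z in rad; "hand": the finger opening in mm, from 0 to 87.6. A call has 1 to 20 rows; each row is the pose to reach, as a shift and turn from the pose commanded when the call began, along the tool's axes at that moment; what a row does not reach only later rows make up. A row lasts 1/12 s, in which the tool goes at most 41.7 mm and 7.16 degrees, less where a joint would pass 70% of its speed; a pose out of reach is approached as far as the arm can. A call with a gripper value outside its range is refused whole. The fingers move at their own pace and stop on an object; the grip force is fixed at half the most. Time passes only in rows, so rows that repeat a pose let the fingers close. It gives the time, the measured TCP pose, the force and the opening at its end, in the units of the state.
- ctrl.get_obs(): the state, without advancing time (a new reading comes with each control period).
- cams.snapshot(name): name is "side" or "top" or "wrist"; returns a dict with "img" (420x560x3 uint8, red, green, blue), "K" (3x3 intrinsics, pixels), "D" ([k1, k2, p1, p2, k3] as OpenCV has them; the pictures are not rectified), "cam_to_world" (4x4, takes a point from camera to world coordinates); the wrist camera has in their place "T_tool_cam" (4x4, takes a point from camera to tool coordinates, whose origin is the TCP and whose axes are the flange's). Camera axes: x right, y down, z forward; pixel columns grow to the right and rows downward; lengths in m; the calibration is good to about 2 mm. A picture is of the moment at which its call begins: read the wrist's pose just before it. There is no depth.
- order.close_job(): hands the job in, once; it reports no verdict.
The state is a dict: "clock": time; "joint_pos": joint angles; "qvel": joint speeds; "tau": joint torques, N m; "tool_pos": TCP position; "orientation": TCP orientation; "force": force on the tool from outside, world axes, zero at the start; "moment": the same for the moment, N m; "opening": finger opening in m.
Only numpy, scipy, OpenCV 4.12 (cv2) and the standard library are available. Lean on these libraries where they do the work, as an engineer would, in place of code of your own. Each camera call takes 0.05 s, during which the arm holds its last target. There are 200 camera calls.

## Working session

There is one attempt and no reset: what is moved stays moved. The work goes in short steps, Python scripts to look and compute and a tool call to move; the robot and the scene stay as the last step left them, time stands still between calls to the robot, and variables do not carry over. Pictures are saved under pics/ and viewed, about 8 in all and at most 12, crops included, and the job is handed in when it is done.

Besides the shell and the picture viewer there is one more tool, called after "Emit:" as name(argument=value, ...), one argument or row to a line, values as JSON. jog_arm: Moves the arm, as the interface text tells. Its arguments: {"type":"object","properties":{"motion":{"type":"array"}},"required":["motion"]}

```bash
mkdir -p pics; ls
cat > h.py <<'E'
import numpy as np, cv2
from plant import ctrl, cams, order
from scipy.spatial.transform import Rotation as R
def tool():
    o=ctrl.get_obs(); T=np.eye(4)
    T[:3,:3]=R.from_euler('xyz',o['orientation'],degrees=True).as_matrix(); T[:3,3]=o['tool_pos']; return T
def snap(n,f=None):
    T=tool(); s=cams.snapshot(n)
    s['M']=s['cam_to_world'] if 'cam_to_world' in s else T@s['T_tool_cam']
    s['M']=np.array(s['M'])
    np.savez(f'pics/{f or n}.npz',**{k:np.array(s[k]) for k in('img','K','D','M')})
    cv2.imwrite(f'pics/{f or n}.png',s['img'][:,:,::-1]); return s
def load(f): return dict(np.load(f'pics/{f}.npz'))
def px2w(s,uv,z):
    p=cv2.undistortPoints(np.array([[uv]],float),s['K'],s['D'])[0,0]
    d=s['M'][:3,:3]@np.array([p[0],p[1],1]); c=s['M'][:3,3]
    return c+d*(z-c[2])/d[2]
def w2px(s,P):
    Mi=np.linalg.inv(s['M']); return cv2.projectPoints(np.atleast_2d(np.array(P,float)),cv2.Rodrigues(Mi[:3,:3])[0],Mi[:3,3],s['K'],s['D'])[0][:,0]
E
python3 - <<'E'
from h import *
print(ctrl.get_obs()); print(tool())
a=snap('top','top0'); b=snap('side','side0'); c=snap('wrist','wrist0')
for s in(a,b,c): print(s['M'].round(3).tolist(), s['K'].round(0).tolist())
E
```

```text
pics
{'clock': 0.0, 'joint_pos': array([ 9.05896605e+01,  2.05925765e+01,  6.32848704e-01, -2.10246082e-02,
       -7.01342208e+01, -1.65070218e+01]), 'qvel': array([-0.04075543, -0.03138795,  0.0021276 ,  0.02726569,  0.07755343,
        0.02490136]), 'tau': array([ 2.65533549e-05, -5.82722855e+01,  2.93049735e+01,  6.99717119e+00,
        6.90073881e-03, -1.52175321e-04]), 'tool_pos': array([0.18499575, 0.64860129, 0.20069995]), 'orientation': array([ 1.79904307e+02, -7.74697628e-03, -1.59245156e+01]), 'force': array([-0.07115828, -0.70426804, -0.81528498]), 'moment': array([ 0.03183412,  0.01584788, -0.04852399]), 'opening': 0.08753464914168792}
[[ 9.61623992e-01 -2.74370536e-01 -3.28219106e-04  1.84995751e-01]
 [-2.74370699e-01 -9.61622597e-01 -1.64315439e-03  6.48601291e-01]
 [ 1.35210243e-04  1.67015039e-03 -9.99998596e-01  2.00699955e-01]
 [ 0.00000000e+00  0.00000000e+00  0.00000000e+00  1.00000000e+00]]
[[0.011, -0.997, 0.082, 0.543], [-1.0, -0.012, -0.013, 0.068], [0.014, -0.082, -0.997, 1.212], [0.0, 0.0, 0.0, 1.0]] [[458.0, 0.0, 280.0], [0.0, 458.0, 210.0], [0.0, 0.0, 1.0]]
[[-0.999, -0.044, 0.014, 0.607], [-0.041, 0.725, -0.688, 0.938], [0.02, -0.688, -0.726, 1.067], [0.0, 0.0, 0.0, 1.0]] [[541.0, 0.0, 272.0], [0.0, 541.0, 201.0], [0.0, 0.0, 1.0]]
[[-0.274, -0.926, -0.261, 0.255], [-0.962, 0.264, 0.074, 0.628], [0.001, 0.271, -0.962, 0.384], [0.0, 0.0, 0.0, 1.0]] [[298.0, 0.0, 281.0], [0.0, 298.0, 210.0], [0.0, 0.0, 1.0]]
```

View pics/top0.png

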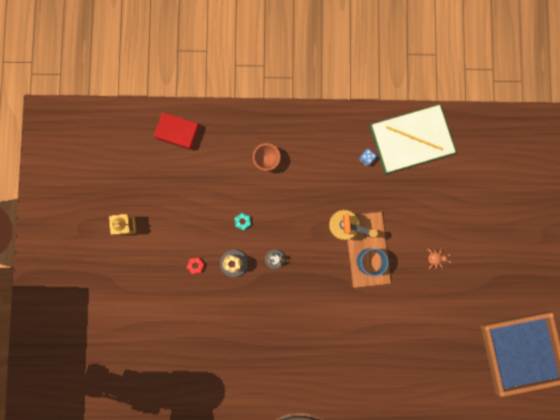

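View pics/side0.png

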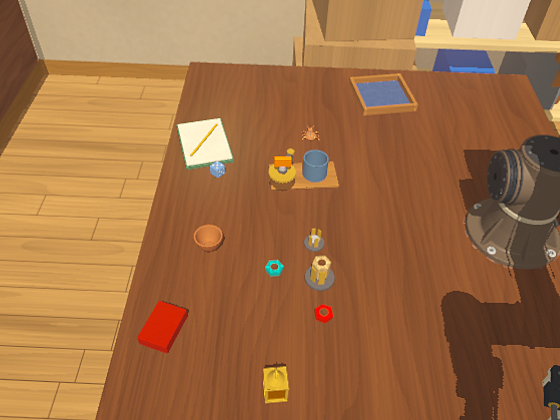

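Top view: the large dark caddy with the oak token is at (233,263). A smaller grey look-alike is at (275,259), and the red (196,266) and turquoise (243,222) tokens lie loose. The canister mouth is at (373,263), the cap at (345,225) and the post at (374,233). The larger caddy, with the oak token on top, fits the description. I'll confirm it in an enlarged crop.

Run:
```python
from h import *
s=load('top0'); t=load('side0')
for n,uv,z in [('caddy token top',(232,264),.064),('mini',(275,259),.03),('mouth',(373,262),.07),('post',(374,233),.099),('cap grip',(347,224),.13),('foot c1',(380,212),.01),('foot c2',(390,284),.01),('foot c3',(354,287),.01),('die',(369,157),.032),('lantern',(121,225),.07),('beetle',(437,258),.015),('pot',(267,157),.04)]: print(n,px2w(s,uv,z).round(3))
for n,uv,z in [('tok',(321,263),.064),('mouth',(316,156),.07),('post',(291,152),.099),('grip',(283,161),.13)]: print('side',n,px2w(t,uv,z).round(3))
a=cv2.resize(s['img'][200:300,180:300],None,fx=6,fy=6,interpolation=2)[:, :480*1+240]
b=cv2.resize(s['img'][200:300,320:400],None,fx=6,fy=6,interpolation=2)
im=np.hstack([cv2.resize(a,(440,367)),cv2.resize(b,(360,450))[:367]])
c=cv2.resize(t['img'][225:300,260:345],None,fx=4.7,fy=3.0);d=cv2.resize(t['img'][140:200,260:345],None,fx=4.7,fy=3.8)
print(im.shape,c.shape,d.shape)
low=np.hstack([c[:225],d[:225]])[:,:800]; low=np.pad(low,((0,0),(0,800-low.shape[1]),(0,0)))
cv2.imwrite('pics/crop0.png',np.vstack([im,low])[:,:,::-1])
```

```text
caddy token top [0.502 0.172 0.064]
mini [0.514 0.065 0.03 ]
mouth [ 0.51  -0.179  0.07 ]
post [ 0.582 -0.175  0.099]
cap grip [ 0.601 -0.104  0.13 ]
foot c1 [ 0.64  -0.211  0.01 ]
foot c2 [ 0.452 -0.236  0.01 ]
foot c3 [ 0.443 -0.142  0.01 ]
die [ 0.783 -0.178  0.032]
lantern [0.595 0.449 0.07 ]
beetle [ 0.521 -0.359  0.015]
pot [0.777 0.089 0.04 ]
side tok [0.504 0.177 0.064]
side mouth [ 0.51  -0.186  0.07 ]
side post [ 0.58  -0.166  0.099]
side grip [ 0.601 -0.094  0.13 ]
(367, 800, 3) (225, 400, 3) (228, 400, 3)
```

View pics/crop0.png

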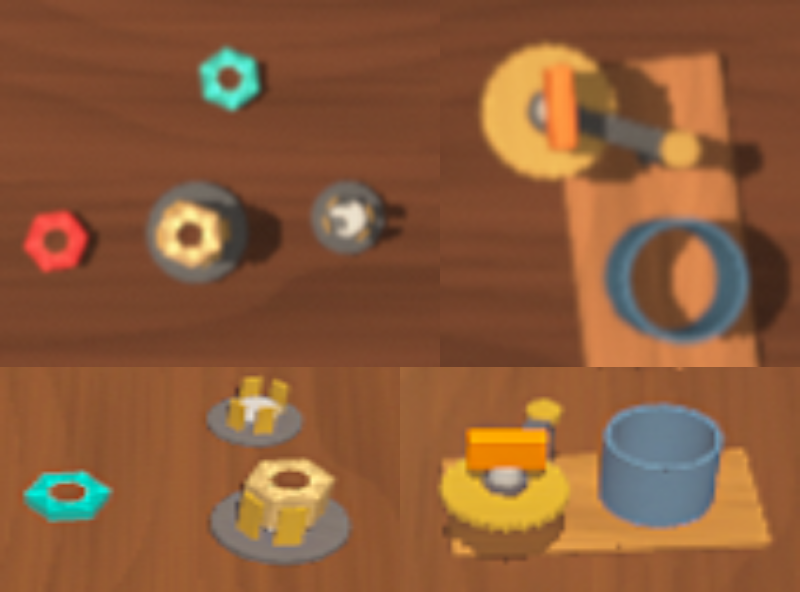

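The crop confirms it. The larger caddy holds the oak stack with the dark inlay at about (0.503, 0.174). The small one at (0.514, 0.065) is a decoy, and the red and turquoise tokens lie loose on the table. Next I'll move above the caddy.

Emit:
jog_arm(
  motion=[
    {"offset":[30,25,0],"roll":0,"hand":87},
    {"offset":[436,370,40],"roll":0,"hand":87},
    {"offset":[436,370,40],"roll":0,"hand":87},
    {"offset":[436,370,40],"roll":0,"hand":87},
    {"offset":[436,370,40],"roll":0,"hand":87},
    {"offset":[436,370,40],"roll":0,"hand":87},
    {"offset":[436,370,40],"roll":0,"hand":87},
    {"offset":[436,370,40],"roll":0,"hand":87},
    {"offset":[436,370,40],"roll":0,"hand":87},
    {"offset":[436,370,40],"roll":0,"hand":87},
    {"offset":[436,370,40],"roll":0,"hand":87},
    {"offset":[436,370,40],"roll":0,"hand":87},
    {"offset":[436,370,40],"roll":0,"hand":87},
    {"offset":[436,370,40],"roll":0,"hand":87},
    {"offset":[436,370,40],"roll":0,"hand":87},
    {"offset":[436,370,40],"roll":0,"hand":87},
    {"offset":[436,370,40],"roll":0,"hand":87},
    {"offset":[436,370,40],"roll":0,"hand":87},
    {"offset":[436,370,40],"roll":0,"hand":87},
    {"offset":[436,370,40],"roll":0,"hand":87},
  ],
)

```text
clock: 1.82
tool_pos: [0.5025, 0.1747, 0.1618]
orientation: [-180.0, -0.0, -15.8]
force: [-0.1, 0.3, 0.7]
opening: 0.0871
```

Run:
```python
from h import *
o=ctrl.get_obs(); print(o['clock'],o['tool_pos'],o['orientation'],o['joint_pos'],o['force'])
s=snap('wrist','w1')
c=w2px(s,[[.503,.174,.064]])[0]; print(c)
x,y=int(c[0]),int(c[1]); x0=max(0,x-90);y0=max(0,y-65)
cr=s['img'][y0:y0+130,x0:x0+180]; print(x0,y0)
cr=cv2.resize(cr,None,fx=4.4,fy=4.4,interpolation=2); cv2.imwrite('pics/w1c.png',cr[:,:,::-1])
```

```text
1.8167 [0.50252521 0.1747132  0.16182911] [-1.79984858e+02 -8.70285983e-03 -1.58139217e+01] [ 4.03013274e+01  8.86645120e+00 -2.06547539e+01 -1.39883319e-03
 -6.04613729e+01  3.38854415e+01] [-0.08869015  0.34893385  0.7101766 ]
[280.66495553 202.83709595]
190 137
```

View pics/w1c.png

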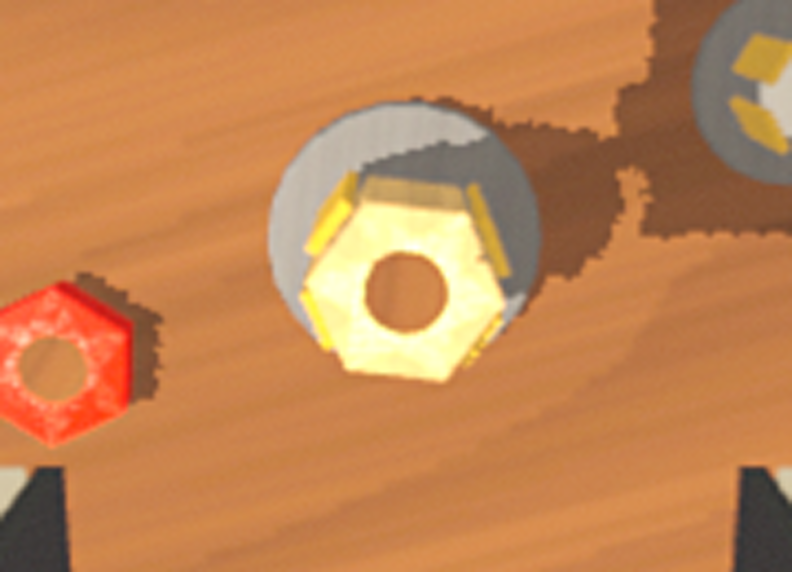

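The oak token's top-face corners in the crop are about (362,200), (468,212), (506,300), (443,383), (342,370) and (302,290). The free faces are at the top and bottom of the picture, and the plates are on the other four.

Run:
```python
from h import *
s=load('w1')
C=np.array([(362,200),(468,212),(506,300),(443,383),(342,370),(302,290)])/4.4+[190,137]
W=np.array([px2w(s,c,.064)[:2] for c in C]); m=W.mean(0); v=W-m
print(m,np.hypot(*v.T).round(4),np.degrees(np.arctan2(v[:,1],v[:,0])).round(1))
a=np.degrees(np.arctan2(v[:,1],v[:,0])); print('flat angles mod60', np.degrees(np.angle(np.exp(1j*np.radians((a-30)*6)).mean()))/6)
print('free face dir', np.degrees(np.arctan2(*((W[0]+W[1])/2-m)[::-1])))
print('inlay', px2w(s,np.array([405,292])/4.4+[190,137],.064))
```

```text
[0.50185567 0.17320553] [0.0229 0.0231 0.0228 0.0227 0.0226 0.0226] [   7.6  -53.1 -109.5 -172.7  126.2   72.2]
flat angles mod60 -21.577805040551798
free face dir -22.871107223100058
inlay [0.50212297 0.17284751 0.064     ]
```

Emit:
jog_arm(
  motion=[
    {"offset":[0,1.7,10],"roll":0.12,"hand":64},
    {"offset":[0,1.7,20],"roll":0.24,"hand":64},
    {"offset":[0,1.7,30],"roll":0.36,"hand":64},
    {"offset":[0,1.7,30],"roll":0.48,"hand":64},
    {"offset":[0,1.7,30],"roll":0.6,"hand":64},
    {"offset":[0,1.7,30],"roll":0.72,"hand":64},
    {"offset":[0,1.7,30],"roll":0.84,"hand":64},
    {"offset":[0,1.7,30],"roll":0.96,"hand":64},
    {"offset":[0,1.7,30],"roll":1.08,"hand":64},
    {"offset":[0,1.7,30],"roll":1.2,"hand":64},
    {"offset":[0,1.7,30],"roll":1.32,"hand":64},
    {"offset":[0,1.7,30],"roll":1.44,"hand":64},
    {"offset":[0,1.7,30],"roll":1.56,"hand":64},
    {"offset":[0,1.7,30],"roll":1.674,"hand":64},
    {"offset":[0,1.7,50],"roll":1.674,"hand":64},
    {"offset":[0,1.7,65],"roll":1.674,"hand":64},
    {"offset":[0,1.7,80],"roll":1.674,"hand":64},
    {"offset":[0,1.7,90],"roll":1.674,"hand":64},
    {"offset":[0,1.7,90],"roll":1.674,"hand":64},
    {"offset":[0,1.7,90],"roll":1.674,"hand":64},
  ],
)

```text
clock: 3.53
tool_pos: [0.5023, 0.1723, 0.0716]
orientation: [180.0, -0.1, -111.8]
force: [0.3, 0.0, 1.0]
opening: 0.0639
```

Run:
```python
from h import *
o=ctrl.get_obs(); print(o['clock'],o['tool_pos'],o['orientation'],o['force'],o['opening'])
s=snap('wrist','w2')
c=w2px(s,[[.502,.173,.064]])[0]; print(c)
x,y=int(c[0]),int(c[1]); x0=max(0,x-90);y0=max(0,min(420-140,y-65))
cr=s['img'][y0:y0+140,x0:x0+180]; print(x0,y0)
cr=cv2.resize(cr,None,fx=4,fy=4,interpolation=2); cv2.imwrite('pics/w2c.png',cr[:,:,::-1])
```

```text
3.5333 [0.50231197 0.17226114 0.07160248] [ 1.79985584e+02 -5.02109146e-02 -1.11785193e+02] [0.25583336 0.02630831 0.96827536] 0.063879934699601
[280.74316491 239.16352953]
190 174
```

View pics/w2c.png

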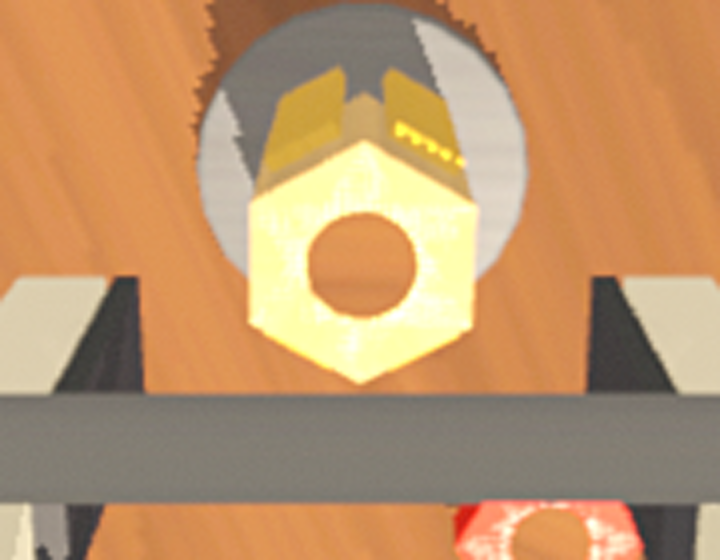

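The token is centred between the fingers, with the flats parallel to the pads (token midline at column 362, fingers' midline at 365). Next I'll descend, close on it and lift.

Emit:
jog_arm(
  motion=[
    {"offset":[0,0,4],"roll":0,"hand":64},
    {"offset":[0,0,6.6],"roll":0,"hand":64},
    {"offset":[0,0,6.6],"roll":0,"hand":64},
    {"offset":[0,0,6.6],"roll":0,"hand":34},
    {"offset":[0,0,6.6],"roll":0,"hand":34},
    {"offset":[0,0,6.6],"roll":0,"hand":34},
    {"offset":[0,0,6.6],"roll":0,"hand":34},
    {"offset":[0,0,6.6],"roll":0,"hand":34},
    {"offset":[0,0,6.6],"roll":0,"hand":34},
    {"offset":[0,0,6.6],"roll":0,"hand":34},
    {"offset":[0,0,6.6],"roll":0,"hand":34},
    {"offset":[0,0,4],"roll":0,"hand":34},
    {"offset":[0,0,0],"roll":0,"hand":34},
    {"offset":[0,0,-6],"roll":0,"hand":34},
    {"offset":[0,0,-16],"roll":0,"hand":34},
    {"offset":[0,0,-36],"roll":0,"hand":34},
    {"offset":[0,0,-60],"roll":0,"hand":34},
    {"offset":[0,0,-80],"roll":0,"hand":34},
    {"offset":[0,0,-90],"roll":0,"hand":34},
    {"offset":[0,0,-90],"roll":0,"hand":34},
  ],
)

```text
clock: 5.25
tool_pos: [0.5039, 0.173, 0.165]
orientation: [-179.8, 0.3, -111.8]
force: [0.7, -0.2, 0.6]
opening: 0.0338
```

Run:
```python
from h import *
o=ctrl.get_obs(); print(o['clock'],o['tool_pos'],o['orientation'],o['force'],o['opening'],o['joint_pos'])
s=snap('wrist','w3')
cr=s['img'][130:330,140:420]; cr=cv2.resize(cr,None,fx=2,fy=2,interpolation=2)
t=snap('top','top1'); j=t['img'][195:295,325:405]
# jar crop from top1 to refine the jar
cv2.imwrite('pics/w3c.png',cr[:,:,::-1])
```

```text
5.25 [0.50390716 0.17297061 0.16497622] [-179.82556782    0.25515808 -111.8132895 ] [ 0.70471768 -0.16499482  0.64084398] 0.03380168206149939 [ 4.00731089e+01  8.59080165e+00 -2.05639102e+01  3.86094846e-02
 -6.05380447e+01 -6.19056866e+01]
```

View pics/w3c.png

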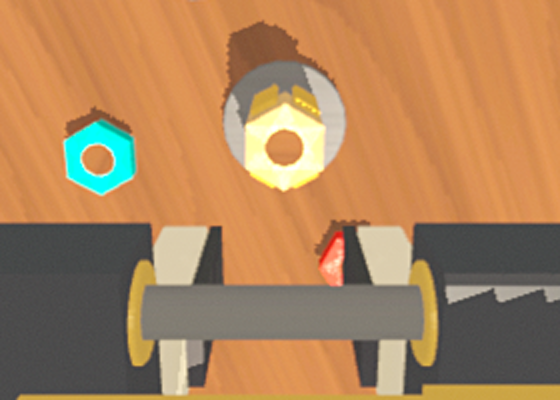

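The grasp missed: the token is still in the caddy at (285,147) in the crop and the fingers closed on nothing. I'll check whether it moved, then retry with a longer close and a check before lifting.

Run:
```python
from h import *
s=load('w3'); print(w2px(s,[[.502,.173,.064],[.502,.173,.052]]))
im=s['img'][170:240,250:315].astype(int); m=((im.min(2)>150)&(im[:,:,0]>220)).astype(np.uint8)
n,l,st,ce=cv2.connectedComponentsWithStats(m); i=1+st[1:,4].argmax(); print(st[i],ce[i]+[250,170], px2w(s,ce[i]+[250,170],.064))
```

```text
[[282.30543302 202.9265211 ]
 [282.28361634 199.966035  ]]
[  12   12   41   43 1003] [282.0109671  203.00897308] [0.50230109 0.17297038 0.064     ]
```

Emit:
jog_arm(
  motion=[
    {"offset":[0,0,0],"roll":0,"hand":60},
    {"offset":[0,0,0],"roll":0,"hand":60},
    {"offset":[0,0,0],"roll":0,"hand":60},
    {"offset":[0,0,0],"roll":0,"hand":60},
    {"offset":[0,0,20],"roll":0,"hand":60},
    {"offset":[0,0,40],"roll":0,"hand":60},
    {"offset":[0,0,60],"roll":0,"hand":60},
    {"offset":[0,0,80],"roll":0,"hand":60},
    {"offset":[0,0,90],"roll":0,"hand":60},
    {"offset":[0,0,90],"roll":0,"hand":60},
    {"offset":[0,0,90],"roll":0,"hand":60},
  ],
)

```text
clock: 6.27
tool_pos: [0.5025, 0.172, 0.0716]
orientation: [180.0, -0.1, -111.8]
force: [-0.1, -0.6, 0.2]
opening: 0.0598
```

Token is undisturbed. Next: lower to the grasp height and close, without lifting yet.

Emit:
jog_arm(
  motion=[
    {"offset":[0,0,4],"roll":0,"hand":60},
    {"offset":[0,0,7],"roll":0,"hand":60},
    {"offset":[0,0,7],"roll":0,"hand":60},
    {"offset":[0,0,7],"roll":0,"hand":60},
    {"offset":[0,0,7],"roll":0,"hand":34},
    {"offset":[0,0,7],"roll":0,"hand":34},
    {"offset":[0,0,7],"roll":0,"hand":34},
    {"offset":[0,0,7],"roll":0,"hand":34},
    {"offset":[0,0,7],"roll":0,"hand":34},
    {"offset":[0,0,7],"roll":0,"hand":34},
  ],
)

```text
clock: 7.1
tool_pos: [0.5025, 0.1721, 0.0647]
orientation: [-180.0, 0.0, -111.8]
force: [0.5, 0.5, 0.2]
opening: 0.0342
```

Run:
```python
from h import *
o=ctrl.get_obs(); print(o['clock'],o['tool_pos'],o['force'],o['opening'])
s=snap('wrist','w4')
cr=s['img'][150:290,190:370]; cr=cv2.resize(cr,None,fx=4,fy=4,interpolation=2); cv2.imwrite('pics/w4c.png',cr[:,:,::-1])
```

```text
7.1 [0.50248799 0.17210248 0.0647021 ] [0.50275104 0.50703388 0.16675229] 0.0342128772683632
```

View pics/w4c.png

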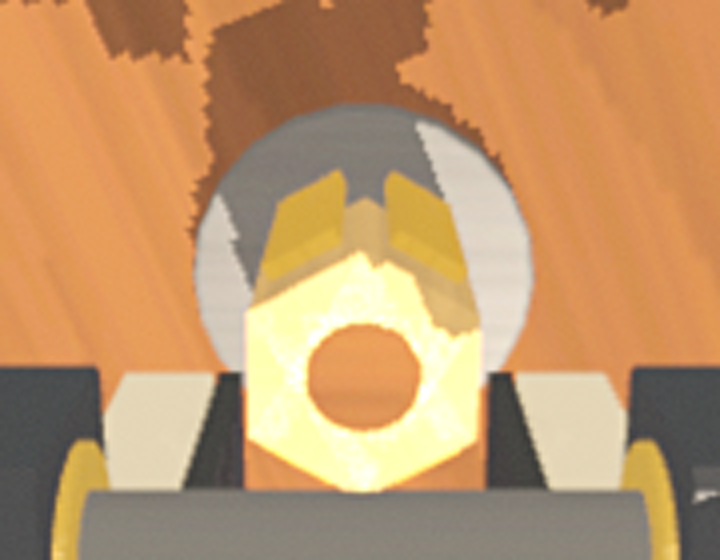

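The fingers stand just beside the token without gripping it: the reported opening of 34 mm does not match a gap that looks like about 40 mm. I'll close further.

Emit:
jog_arm(
  motion=[
    {"offset":[0,0,0],"roll":0,"hand":10},
    {"offset":[0,0,0],"roll":0,"hand":10},
    {"offset":[0,0,0],"roll":0,"hand":10},
    {"offset":[0,0,0],"roll":0,"hand":10},
    {"offset":[0,0,0],"roll":0,"hand":10},
    {"offset":[0,0,0],"roll":0,"hand":10},
  ],
)

```text
clock: 7.65
tool_pos: [0.5025, 0.1721, 0.0647]
orientation: [180.0, -0.0, -111.8]
force: [-0.2, -0.1, -0.1]
opening: 0.0105
```

Run:
```python
from h import *
o=ctrl.get_obs(); print(o['clock'],o['tool_pos'],o['force'],o['opening'])
s=snap('wrist','w5')
cr=s['img'][150:290,190:370]; cr=cv2.resize(cr,None,fx=4,fy=4,interpolation=2); cv2.imwrite('pics/w5c.png',cr[:,:,::-1])
im=s['img'][200:275,240:325].astype(int); m=((im.min(2)>150)&(im[:,:,0]>220)).astype(np.uint8)
n,l,st,ce=cv2.connectedComponentsWithStats(m); i=1+st[1:,4].argmax(); print(st[i],ce[i]+[240,200])
```

```text
7.65 [0.50247599 0.17209045 0.06465227] [-0.17488727 -0.1074647  -0.13942711] 0.010530083701065387
[ 50   0  32  72 955] [308.02094241 231.73717277]
```

View pics/w5c.png

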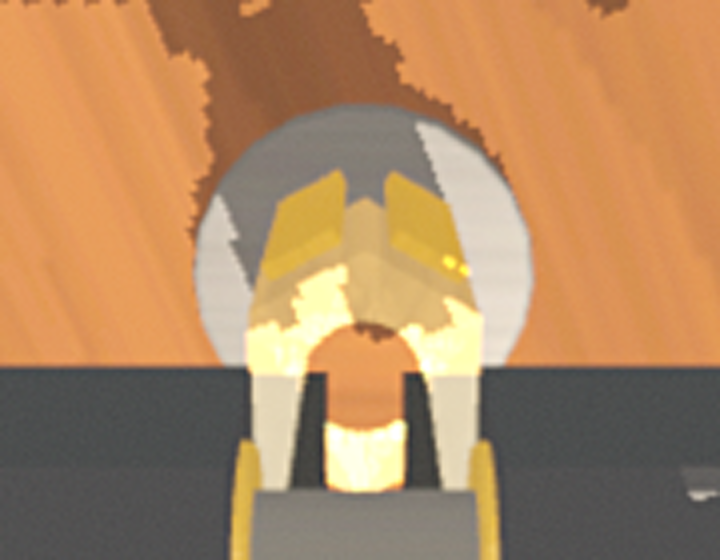

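The fingers are above the token, so the tips are higher than I assumed. I'll compare the tip pixels with the tool geometry.

Run:
```python
from h import *
s=load('w4'); T=np.eye(4); T[:3,:3]=R.from_euler('xyz',[180,0,-111.8],degrees=True).as_matrix(); T[:3,3]=[.5025,.1721,.0647]
print(T.round(3)); Mi=np.linalg.inv(np.linalg.inv(T)@s['M']); print(np.linalg.inv(Mi).round(4))
for x in(-.0095,0,.0095):
  for z in(-.019,0,.011):
    p=T@[x,.0171,z,1]; print(x,z,w2px(s,[p[:3]])[0].round(1), (Mi@[x,.0171,z,1])[2].round(3))
print('obs edges: tip upper corner px', (190+245/4,150+375/4),(190+488/4,150+375/4))
print(w2px(s,[[.502,.173,.064],[.502,.173,.052]]),'obs token', (190+363/4,150+376/4))
```

```text
[[-0.371 -0.928 -0.     0.502]
 [-0.928  0.371  0.     0.172]
 [ 0.     0.    -1.     0.065]
 [ 0.     0.     0.     1.   ]]
[[-3.000e-04 -9.621e-01 -2.726e-01  7.420e-02]
 [ 1.000e+00 -3.000e-04 -1.000e-04  6.000e-04]
 [ 0.000e+00 -2.726e-01  9.621e-01 -1.836e-01]
 [ 0.000e+00  0.000e+00  0.000e+00  1.000e+00]]
-0.0095 -0.019 [307.9 268.9] 0.181
-0.0095 0 [305.4 255.8] 0.2
-0.0095 0.011 [304.2 249.2] 0.21
0 -0.019 [308.3 254.5] 0.179
0 0 [305.7 242.5] 0.197
0 0.011 [304.5 236.6] 0.207
0.0095 -0.019 [308.7 239.7] 0.176
0.0095 0 [306.1 229. ] 0.194
0.0095 0.011 [304.7 223.7] 0.205
obs edges: tip upper corner px (251.25, 243.75) (312.0, 243.75)
[[281.08121261 243.06842668]
 [281.06548983 236.6074234 ]] obs token (280.75, 244.0)
```

The finger edge lies at depth 0.170 m and row 243 in all four wrist pictures (w1, w2, w4, w5). That puts the real tips about 24 mm *behind* the reported TCP, not 11 mm ahead of it. The camera and world geometry otherwise agree with the token. So I'll find the tip height by touch: open, go 26 mm lower, close and read the opening.

Emit:
jog_arm(
  motion=[
    {"offset":[0,0,0],"roll":0,"hand":58},
    {"offset":[0,0,0],"roll":0,"hand":58},
    {"offset":[0,0,0],"roll":0,"hand":58},
    {"offset":[0,0,0],"roll":0,"hand":58},
    {"offset":[0,0,0],"roll":0,"hand":58},
    {"offset":[0,0,8],"roll":0,"hand":58},
    {"offset":[0,0,16],"roll":0,"hand":58},
    {"offset":[0,0,22],"roll":0,"hand":58},
    {"offset":[0,0,26],"roll":0,"hand":58},
    {"offset":[0,0,26],"roll":0,"hand":58},
    {"offset":[0,0,26],"roll":0,"hand":58},
    {"offset":[0,0,26],"roll":0,"hand":32},
    {"offset":[0,0,26],"roll":0,"hand":32},
    {"offset":[0,0,26],"roll":0,"hand":32},
    {"offset":[0,0,26],"roll":0,"hand":32},
    {"offset":[0,0,26],"roll":0,"hand":32},
    {"offset":[0,0,26],"roll":0,"hand":32},
  ],
)

```text
clock: 9.12
tool_pos: [0.5025, 0.1721, 0.0388]
orientation: [-180.0, 0.0, -111.8]
force: [-0.1, 0.2, 0.3]
opening: 0.0324
```

Emit:
jog_arm(
  motion=[
    {"offset":[0,0,0],"roll":0,"hand":50},
    {"offset":[0,0,0],"roll":0,"hand":50},
    {"offset":[0,0,0],"roll":0,"hand":50},
    {"offset":[0,0,2],"roll":0,"hand":50},
    {"offset":[0,0,4],"roll":0,"hand":50},
    {"offset":[0,0,4],"roll":0,"hand":50},
    {"offset":[0,0,4],"roll":0,"hand":32},
    {"offset":[0,0,4],"roll":0,"hand":32},
    {"offset":[0,0,4],"roll":0,"hand":32},
    {"offset":[0,0,4],"roll":0,"hand":32},
    {"offset":[0,0,4],"roll":0,"hand":32},
  ],
)

```text
clock: 10.03
tool_pos: [0.5025, 0.1721, 0.0347]
orientation: [180.0, 0.0, -111.8]
force: [-0.5, -0.1, 0.3]
opening: 0.0371
```

Emit:
jog_arm(
  motion=[
    {"offset":[0,0,0],"roll":0,"hand":32},
    {"offset":[0,0,0],"roll":0,"hand":32},
    {"offset":[0,0,0],"roll":0,"hand":32},
  ],
)

```text
clock: 10.28
tool_pos: [0.5025, 0.1721, 0.0347]
orientation: [-180.0, 0.0, -111.8]
force: [0.4, 1.6, 0.7]
opening: 0.0371
```

Run:
```python
from h import *
o=ctrl.get_obs(); print(o['clock'],o['tool_pos'],o['force'],o['opening'])
snap('wrist','w6')
```

```text
10.2833 [0.50252167 0.17209901 0.03469743] [0.41765255 1.57370001 0.67877553] 0.037143261989114676
```

Contact at TCP 0.0347 but not at 0.0388, so the tips are 25–29 mm above the reported TCP. Going to TCP 0.028 puts the tips at 53–57 mm, above the middle token. I'll open, lower, close and lift 6 mm.

Emit:
jog_arm(
  motion=[
    {"offset":[0,0,0],"roll":0,"hand":50},
    {"offset":[0,0,0],"roll":0,"hand":50},
    {"offset":[0,0,0],"roll":0,"hand":50},
    {"offset":[0,0,3],"roll":0,"hand":50},
    {"offset":[0,0,6.5],"roll":0,"hand":50},
    {"offset":[0,0,6.5],"roll":0,"hand":50},
    {"offset":[0,0,6.5],"roll":0,"hand":30},
    {"offset":[0,0,6.5],"roll":0,"hand":30},
    {"offset":[0,0,6.5],"roll":0,"hand":30},
    {"offset":[0,0,6.5],"roll":0,"hand":30},
    {"offset":[0,0,6.5],"roll":0,"hand":30},
    {"offset":[0,0,6.5],"roll":0,"hand":30},
    {"offset":[0,0,6.5],"roll":0,"hand":30},
    {"offset":[0,0,4],"roll":0,"hand":30},
    {"offset":[0,0,0],"roll":0,"hand":30},
    {"offset":[0,0,-8],"roll":0,"hand":30},
    {"offset":[0,0,-25],"roll":0,"hand":30},
    {"offset":[0,0,-45],"roll":0,"hand":30},
    {"offset":[0,0,-55],"roll":0,"hand":30},
    {"offset":[0,0,-55],"roll":0,"hand":30},
  ],
)

```text
clock: 12.0
tool_pos: [0.5041, 0.1731, 0.0927]
orientation: [-179.8, 0.2, -111.8]
force: [0.5, 1.6, -1.2]
opening: 0.0374
```

Run:
```python
from h import *
o=ctrl.get_obs(); print(o['clock'],o['tool_pos'],o['force'],o['opening'])
s=snap('wrist','w7'); t=snap('top','top2')
a=cv2.resize(s['img'][150:290,180:380],None,fx=2.2,fy=2.2,interpolation=2)
b=cv2.resize(t['img'][205:295,325:405],None,fx=4,fy=4,interpolation=2)
H=max(a.shape[0],b.shape[0]); P=lambda i:np.pad(i,((0,H-i.shape[0]),(0,0),(0,0)))
cv2.imwrite('pics/v9.png',np.hstack([P(a),P(b)])[:,:,::-1]); print(a.shape,b.shape)
```

```text
12.0 [0.50411055 0.17312954 0.09274158] [ 0.4905688   1.58820054 -1.19330918] 0.037399170368184444
(308, 440, 3) (360, 320, 3)
```

View pics/v9.png

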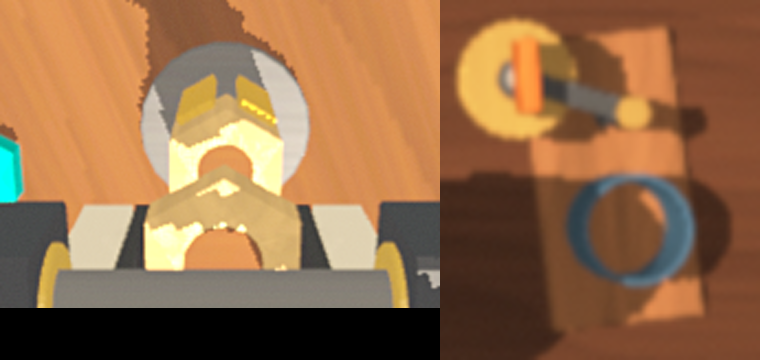

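Token is held (opening 37.4 mm), the next oak token shows in the caddy, and the canister is clear. Next I'll carry the token over the mouth, raised, with the jaws turned along jar y.

Emit:
jog_arm(
  motion=[
    {"offset":[0,0,-30],"roll":0,"hand":30},
    {"offset":[10,-4,-50],"roll":0.12,"hand":30},
    {"offset":[30,-13,-50],"roll":0.24,"hand":30},
    {"offset":[60,-26,-50],"roll":0.36,"hand":30},
    {"offset":[90,-38,-50],"roll":0.48,"hand":30},
    {"offset":[120,-51,-50],"roll":0.6,"hand":30},
    {"offset":[150,-64,-50],"roll":0.72,"hand":30},
    {"offset":[180,-77,-50],"roll":0.84,"hand":30},
    {"offset":[210,-90,-50],"roll":0.96,"hand":30},
    {"offset":[240,-103,-50],"roll":1.07,"hand":30},
    {"offset":[270,-115,-50],"roll":1.07,"hand":30},
    {"offset":[295,-126,-50],"roll":1.07,"hand":30},
    {"offset":[312,-134,-50],"roll":1.07,"hand":30},
    {"offset":[324,-139,-50],"roll":1.07,"hand":30},
    {"offset":[324,-139,-50],"roll":1.07,"hand":30},
    {"offset":[324,-139,-50],"roll":1.07,"hand":30},
    {"offset":[324,-139,-50],"roll":1.07,"hand":30},
  ],
)

```text
clock: 13.52
tool_pos: [0.5106, -0.18, 0.1389]
orientation: [180.0, -0.1, -173.2]
force: [0.7, -0.7, 0.4]
opening: 0.0374
```

Run:
```python
from h import *
o=ctrl.get_obs(); print(o['clock'],o['tool_pos'],o['orientation'],o['force'],o['opening'],o['joint_pos'])
s=snap('wrist','w8'); t=snap('side','side2')
for n,p in [('mouth',[.511,-.181,.07]),('post',[.582,-.172,.099]),('cap',[.601,-.1,.123])]: print(n,w2px(s,[p])[0],w2px(t,[p])[0])
cv2.imwrite('pics/v10.png',cv2.resize(s['img'],(800,600),interpolation=2)[:,:,::-1])
```

```text
13.5167 [ 0.51055388 -0.18002628  0.13893074] [ 1.79977314e+02 -6.95200674e-02 -1.73155967e+02] [ 0.68742329 -0.72816642  0.41645325] 0.03735580342569441 [ 1.31417454e+00  1.09983220e+01 -2.12578230e+01 -1.87641906e-02
 -5.78152390e+01 -8.44601502e+01]
mouth [280.04632016 213.748664  ] [315.78430877 157.30679689]
post [280.59660134 303.57767264] [290.47286874 150.42503837]
cap [366.94970339 350.8853437 ] [283.07208616 161.48231579]
```

View pics/v10.png

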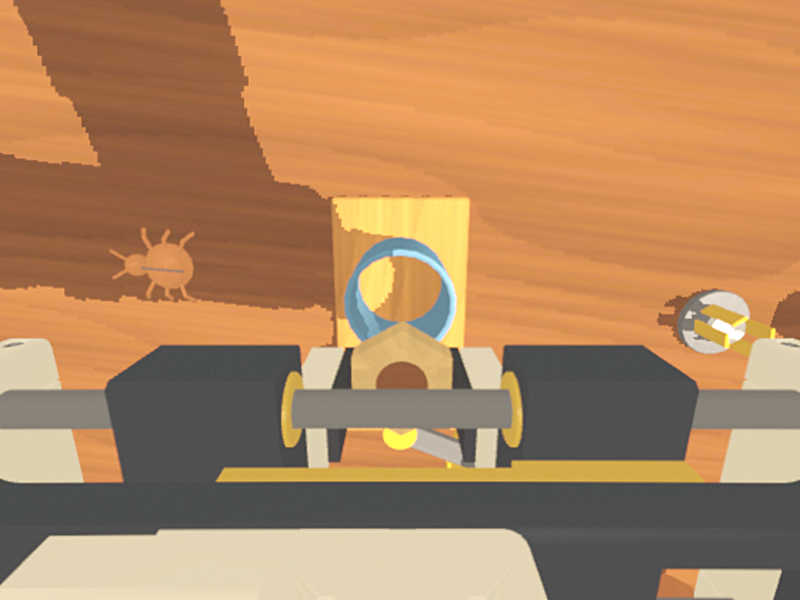

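The wrist picture shows the canister mouth centred under the held token, at about (400,300). The boss is at (400,436), and the foot's long edges run vertical, so jar yaw is about 6.8°. I'll descend to just above the rim and release.

Emit:
jog_arm(
  motion=[
    {"offset":[-1,0,20],"roll":0,"hand":30},
    {"offset":[-1,0,40],"roll":0,"hand":30},
    {"offset":[-1,0,60],"roll":0,"hand":30},
    {"offset":[-1,0,75],"roll":0,"hand":30},
    {"offset":[-1,0,85],"roll":0,"hand":30},
    {"offset":[-1,0,85],"roll":0,"hand":30},
    {"offset":[-1,0,85],"roll":0,"hand":30},
    {"offset":[-1,0,85],"roll":0,"hand":30},
    {"offset":[-1,0,85],"roll":0,"hand":64},
    {"offset":[-1,0,85],"roll":0,"hand":64},
    {"offset":[-1,0,85],"roll":0,"hand":64},
    {"offset":[-1,0,85],"roll":0,"hand":64},
    {"offset":[-1,0,85],"roll":0,"hand":64},
    {"offset":[-1,0,75],"roll":0,"hand":64},
    {"offset":[-1,0,50],"roll":0,"hand":64},
    {"offset":[-1,0,20],"roll":0,"hand":64},
    {"offset":[-1,0,0],"roll":0,"hand":64},
    {"offset":[-1,0,0],"roll":0,"hand":64},
    {"offset":[-1,0,0],"roll":0,"hand":64},
  ],
)

```text
clock: 15.2
tool_pos: [0.513, -0.1803, 0.1417]
orientation: [-180.0, 0.2, -173.1]
force: [-0.6, 0.3, -0.8]
opening: 0.0641
```

Run:
```python
from h import *
o=ctrl.get_obs(); print(o['clock'],o['tool_pos'],o['orientation'],o['force'],o['opening'])
s=snap('wrist','w9'); t=load('top2')
def comp(im,cond,roi):
    x0,y0,x1,y1=roi; m=cond(im[y0:y1,x0:x1].astype(int)).astype(np.uint8)
    n,l,st,ce=cv2.connectedComponentsWithStats(m); i=1+st[1:,4].argmax(); mm=(l==i).astype(np.uint8)
    c=np.vstack(cv2.findContours(mm,0,1)[0])[:,0]+[x0,y0]; r=cv2.minAreaRect(c.astype(np.float32)); return ce[i]+[x0,y0],st[i],r,c
org=lambda a:(a[...,0]>180)&(a[...,2]<80)&(a[...,1]<a[...,0]*.62)
ce,st,r,c=comp(t['img'],org,(325,200,370,245)); print('orange top',ce,st,r)
print('grip centre at top z=.1365', px2w(t,r[0],.1365))
b=cv2.boxPoints(r); W=np.array([px2w(t,p,.1365)[:2] for p in b]); print(W.round(4))
for i in range(2):
    d=W[i+1]-W[i]; print('edge',np.hypot(*d),np.degrees(np.arctan2(d[1],d[0])))
bl=lambda a:(a[...,2]>a[...,0]+25)
ce,st,r,c=comp(t['img'],bl,(350,240,395,285)); print('blue top',ce,st); e=cv2.fitEllipse(c); print(e, px2w(t,e[0],.07))
print('inside jar (wrist) mean colours', [s['img'][int(v)-2:int(v)+3,int(u)-2:int(u)+3].mean((0,1)).round() for u,v in w2px(s,[[.511,-.181,.026],[.495,-.181,.02],[.511,-.2,.02],[.511,-.16,.02]])])
# crop for jar
c=s['img'][150:310,200:360]; cv2.imwrite('pics/v11.png',cv2.resize(c,None,fx=3.7,fy=3.7,interpolation=2)[:,:,::-1])
```

```text
15.2 [ 0.51296258 -0.18028988  0.14167892] [-179.9748184     0.20197289 -173.13502183] [-0.58234981  0.34253622 -0.7515138 ] 0.0641347022130935
orange top [346.5483871  224.37634409] [18 15  8 18 93] ((346.13232421875, 223.7205810546875), (17.103321075439453, 6.902685165405273), 85.60128784179688)
grip centre at top z=.1365 [ 0.6014304 -0.1012787  0.1365   ]
[[ 0.6208 -0.0916]
 [ 0.6223 -0.1079]
 [ 0.5821 -0.1109]
 [ 0.5806 -0.0947]]
edge 0.01634456372326542 -84.91822342346471
edge 0.040317195178695926 -175.6704430324101
blue top [381.96478873 263.47887324] [ 22  10  16  26 142]
((367.1026916503906, 261.20501708984375), (28.14927101135254, 37.640403747558594), 95.6243667602539) [ 0.51230289 -0.16398246  0.07      ]
inside jar (wrist) mean colours [array([225., 176., 116.]), array([203., 145.,  81.]), array([239., 191.,  99.]), array([219., 180., 114.])]
```

Now move above the cap grip (estimated at 0.601, -0.103 with heading 4.3°), then look at the grip and, from the previous shot, inside the canister.

Emit:
jog_arm(
  motion=[
    {"offset":[-25,16,-5],"roll":0.045,"hand":64},
    {"offset":[-50,33,-5],"roll":0.045,"hand":64},
    {"offset":[-75,50,-5],"roll":0.045,"hand":64},
    {"offset":[-98,66,-5],"roll":0.045,"hand":64},
    {"offset":[-98,66,-5],"roll":0.045,"hand":64},
    {"offset":[-98,66,-5],"roll":0.045,"hand":64},
    {"offset":[-98,66,-5],"roll":0.045,"hand":64},
    {"offset":[-98,66,-5],"roll":0.045,"hand":64},
  ],
)

```text
clock: 15.92
tool_pos: [0.6004, -0.1035, 0.144]
orientation: [-180.0, -0.1, -175.7]
force: [-1.4, 0.4, -0.1]
opening: 0.0638
```

Run:
```python
from h import *
o=ctrl.get_obs(); print(o['clock'],o['tool_pos'],o['orientation'],o['force'],o['opening'],o['joint_pos'])
s=snap('wrist','w10'); p=load('w9')
print('pred grip',w2px(s,[[.6014,-.103,.1355]]),'post',w2px(s,[[.5835,-.172,.099]]),'mouth',w2px(s,[[.5115,-.1805,.07]]))
a=cv2.resize(p['img'][150:270,215:345],None,fx=2.6,fy=2.6,interpolation=2)
b=s['img'][130:310,160:350]; b=cv2.resize(b,None,fx=2.4,fy=2.4,interpolation=2)
H=max(a.shape[0],b.shape[0]); P=lambda i:np.pad(i,((0,H-i.shape[0]),(0,0),(0,0)))
cv2.imwrite('pics/v11.png',np.hstack([P(a),P(b)])[:,:,::-1]); print(a.shape,b.shape)
```

```text
15.9167 [ 0.60037633 -0.10352417  0.14403847] [-1.79999514e+02 -8.88032249e-02 -1.75744918e+02] [-1.35773566  0.43643584 -0.13164795] 0.0637514839008152 [ 8.56223053e+00  1.69028296e+01 -1.24727399e+01 -7.09084758e-03
 -6.07130197e+01 -9.43036744e+01]
pred grip [[282.12201492 239.43642543]] post [[196.14584356 195.19200242]] mouth [[195.09426572 100.34525875]]
(312, 338, 3) (432, 456, 3)
```

View pics/v11.png

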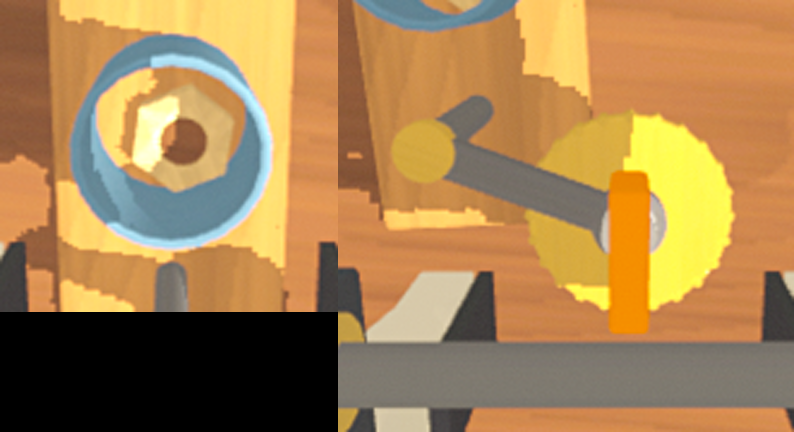

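The token lies flat inside the canister. The wing grip is aligned with the jaws: its top-face centre is at px (281.0,239.2) against a predicted (282.1,239.4). The boss is at px (195.4,192.9). From these I'll compute the pivot and the arc.

```bash
cat > arc.py <<'E'
from h import *
s=load('w10'); p=load('w9')
G=px2w(s,(281.0,239.2),.1355)[:2]; B=px2w(s,(195.4,192.9),.099)[:2]; M=px2w(p,(281.2,207.7),.07)[:2]; Bt=px2w(load('top2'),(373.5,233),.099)[:2]; Mt=px2w(load('top2'),(372.5,262),.07)[:2]
pr=lambda n,v:print(n,np.round(v,4))
for n,v in zip('grip boss mouth boss_top mouth_top'.split(),(G,B,M,Bt,Mt)): pr(n,v)
pr('G-B',[np.hypot(*(G-B)),np.degrees(np.arctan2(*(G-B)[::-1]))]); pr('B-M',[np.hypot(*(B-M)),np.degrees(np.arctan2(*(B-M)[::-1]))])
E
python3 arc.py; sed -n 1,1p arc.py >/dev/null
```

```text
grip [ 0.6013 -0.1038]
boss [ 0.5817 -0.1726]
mouth [ 0.5089 -0.1808]
boss_top [ 0.5816 -0.174 ]
mouth_top [ 0.5105 -0.1774]
G-B [7.15000e-02 7.41063e+01]
B-M [0.0733 6.471 ]
```

The geometry agrees: post to grip 71.5 mm, post to mouth 73.3 mm (expected 72), jar yaw about 6.6°, swing about 1.96 rad and twist about 1.92 rad. Next I'll descend onto the wing with the tips near 115 mm, then close.

Emit:
jog_arm(
  motion=[
    {"offset":[-1,0,12],"roll":0,"hand":64},
    {"offset":[-1,0,24],"roll":0,"hand":50},
    {"offset":[-1,0,34],"roll":0,"hand":50},
    {"offset":[-1,0,42],"roll":0,"hand":50},
    {"offset":[-1,0,47],"roll":0,"hand":50},
    {"offset":[-1,0,51],"roll":0,"hand":50},
    {"offset":[-1,0,54],"roll":0,"hand":50},
    {"offset":[-1,0,56],"roll":0,"hand":50},
    {"offset":[-1,0,56],"roll":0,"hand":50},
  ],
)

```text
clock: 16.72
tool_pos: [0.6024, -0.1029, 0.0885]
orientation: [180.0, -0.0, -175.7]
force: [-0.1, 0.3, -0.9]
opening: 0.05
```

Emit:
jog_arm(
  motion=[
    {"offset":[0,0,0],"roll":0,"hand":5},
    {"offset":[0,0,0],"roll":0,"hand":5},
    {"offset":[0,0,0],"roll":0,"hand":5},
    {"offset":[0,0,0],"roll":0,"hand":5},
    {"offset":[0,0,0],"roll":0,"hand":5},
    {"offset":[0,0,0],"roll":0,"hand":5},
    {"offset":[0,0,0],"roll":0,"hand":5},
    {"offset":[0,0,0],"roll":0,"hand":5},
    {"offset":[0,0,0],"roll":0,"hand":5},
    {"offset":[0,0,0],"roll":0,"hand":5},
  ],
)

```text
clock: 17.55
tool_pos: [0.6024, -0.1032, 0.0888]
orientation: [-180.0, -0.0, -175.7]
force: [0.3, -1.3, 1.1]
opening: 0.0119
```

```bash
cat > plan.py <<'E'
from h import *
import sys
# rows of an arc about the post: from grip angle a0 to a1 (deg) in n rows, start from measured tool pose
B=np.array([.5817,-.1728])
def arc(a0,a1,n,T,r=.0718):
    for k in range(1,n+1):
        a=a0+(a1-a0)*k/n
        d=r*np.array([np.cos(np.radians(a))-np.cos(np.radians(a0)),np.sin(np.radians(a))-np.sin(np.radians(a0))])
        o=T[:3,:3].T@np.array([*d,0]); print(k,(o*1000).round(1)[:2],'roll',round(-np.radians(a-a0),3))
o=ctrl.get_obs(); print(o['clock'],o['tool_pos'],o['orientation'],o['force'],o['moment'],o['opening'],o['joint_pos'].round(0))
E
python3 - <<'E'
from plan import *
arc(74.1,130.1,14,tool())
E
```

```text
17.55 [ 0.60239858 -0.10317435  0.08876414] [-1.79986010e+02 -1.90220959e-03 -1.75717454e+02] [ 0.28869875 -1.28729141  1.10756217] [-0.66069435 -0.01948044 -0.01727291] 0.011916213652153462 [  9.  20. -16.   0. -54. -94.]
1 [4.8 1.6] roll -0.07
2 [9.6 2.8] roll -0.14
3 [14.6  3.7] roll -0.209
4 [19.5  4.2] roll -0.279
5 [24.5  4.4] roll -0.349
6 [29.6  4.2] roll -0.419
7 [34.5  3.7] roll -0.489
8 [39.5  2.9] roll -0.559
9 [44.3  1.7] roll -0.628
10 [49.1  0.2] roll -0.698
11 [53.8 -1.7] roll -0.768
12 [58.3 -3.9] roll -0.838
13 [62.6 -6.4] roll -0.908
14 [66.8 -9.2] roll -0.977
```

Gripped (11.9 mm). First half of the swing.

Emit:
jog_arm(
  motion=[
    {"offset":[4.8,1.6,0],"roll":-0.07,"hand":5},
    {"offset":[9.6,2.8,0],"roll":-0.14,"hand":5},
    {"offset":[14.6,3.7,0],"roll":-0.21,"hand":5},
    {"offset":[19.5,4.2,0],"roll":-0.28,"hand":5},
    {"offset":[24.5,4.4,0],"roll":-0.35,"hand":5},
    {"offset":[29.6,4.2,0],"roll":-0.42,"hand":5},
    {"offset":[34.5,3.7,0],"roll":-0.49,"hand":5},
    {"offset":[39.5,2.9,0],"roll":-0.56,"hand":5},
    {"offset":[44.3,1.7,0],"roll":-0.63,"hand":5},
    {"offset":[49.1,0.2,0],"roll":-0.7,"hand":5},
    {"offset":[53.8,-1.7,0],"roll":-0.77,"hand":5},
    {"offset":[58.3,-3.9,0],"roll":-0.84,"hand":5},
    {"offset":[62.6,-6.4,0],"roll":-0.91,"hand":5},
    {"offset":[66.8,-9.2,0],"roll":-0.98,"hand":5},
    {"offset":[66.8,-9.2,0],"roll":-0.98,"hand":5},
    {"offset":[66.8,-9.2,0],"roll":-0.98,"hand":5},
    {"offset":[66.8,-9.2,0],"roll":-0.98,"hand":5},
  ],
)

```text
clock: 18.97
tool_pos: [0.5367, -0.1173, 0.0888]
orientation: [-180.0, -0.0, -119.7]
force: [0.5, -2.9, -0.5]
opening: 0.0119
```

Run:
```python
from plan import *
v=o['tool_pos'][:2]-B; print('r,ang',np.hypot(*v),np.degrees(np.arctan2(v[1],v[0])))
snap('top','top3')
arc(130.1,186.7,14,tool())
```

```text
18.9667 [ 0.53667324 -0.11725403  0.08875755] [-1.79990599e+02 -1.60333037e-02 -1.19690643e+02] [ 0.52197298 -2.85006684 -0.54976518] [-1.05461076 -0.25034493  0.06032048] 0.011873583553323372 [  8.  15. -24.   0. -51. -38.]
r,ang 0.0715035942459036 129.02896708998688
1 [4.8 1.6] roll -0.071
2 [9.7 2.8] roll -0.141
3 [14.7  3.7] roll -0.212
4 [19.7  4.3] roll -0.282
5 [24.8  4.4] roll -0.353
6 [29.9  4.3] roll -0.423
7 [34.9  3.7] roll -0.494
8 [39.9  2.8] roll -0.564
9 [44.8  1.6] roll -0.635
10 [49.6  0. ] roll -0.706
11 [54.3 -1.9] roll -0.776
12 [58.9 -4.1] roll -0.847
13 [63.2 -6.7] roll -0.917
14 [67.4 -9.6] roll -0.988
```

Low force so far. Second half of the swing.

Emit:
jog_arm(
  motion=[
    {"offset":[4.8,1.6,0],"roll":-0.07,"hand":5},
    {"offset":[9.7,2.8,0],"roll":-0.14,"hand":5},
    {"offset":[14.7,3.7,0],"roll":-0.21,"hand":5},
    {"offset":[19.7,4.3,0],"roll":-0.28,"hand":5},
    {"offset":[24.8,4.4,0],"roll":-0.35,"hand":5},
    {"offset":[29.9,4.3,0],"roll":-0.42,"hand":5},
    {"offset":[34.9,3.7,0],"roll":-0.49,"hand":5},
    {"offset":[39.9,2.8,0],"roll":-0.56,"hand":5},
    {"offset":[44.8,1.6,0],"roll":-0.635,"hand":5},
    {"offset":[49.6,0,0],"roll":-0.705,"hand":5},
    {"offset":[54.3,-1.9,0],"roll":-0.775,"hand":5},
    {"offset":[58.9,-4.1,0],"roll":-0.845,"hand":5},
    {"offset":[63.2,-6.7,0],"roll":-0.917,"hand":5},
    {"offset":[67.4,-9.6,0],"roll":-0.988,"hand":5},
    {"offset":[67.4,-9.6,0],"roll":-0.988,"hand":5},
    {"offset":[67.4,-9.6,0],"roll":-0.988,"hand":5},
    {"offset":[67.4,-9.6,0],"roll":-0.988,"hand":5},
  ],
)

```text
clock: 20.43
tool_pos: [0.5115, -0.1804, 0.0887]
orientation: [180.0, -0.0, -63.1]
force: [-1.2, -1.7, 2.8]
opening: 0.0119
```

Run:
```python
from plan import *
v=o['tool_pos'][:2]-B; print('r,ang',np.hypot(*v),np.degrees(np.arctan2(v[1],v[0])))
print('tangent (ccw) in tool mm for 1mm', tool()[:3,:3].T@np.array([np.sin(np.radians(6.7)),-np.cos(np.radians(6.7)),0]))
```

```text
20.4333 [ 0.51149979 -0.18040085  0.08870195] [ 1.79979611e+02 -3.34833542e-04 -6.31186993e+01] [-1.18953462 -1.72823205  2.78202949] [-0.62484844  0.48722169  0.00682393] 0.011877911682392618 [  1.  14. -25.   0. -51.  26.]
r,ang 0.07061049534526903 -173.8204388362212
tangent (ccw) in tool mm for 1mm [9.38605666e-01 3.44991866e-01 1.28252738e-04]
```

Emit:
jog_arm(
  motion=[
    {"offset":[0.7,0.3,0],"roll":-0.01,"hand":5},
    {"offset":[1.4,0.5,0],"roll":-0.02,"hand":5},
    {"offset":[1.4,0.5,0],"roll":-0.02,"hand":5},
    {"offset":[1.4,0.5,0],"roll":-0.02,"hand":5},
  ],
)

```text
clock: 20.77
tool_pos: [0.5117, -0.1817, 0.0887]
orientation: [180.0, 0.0, -61.8]
force: [-2.2, 0.9, 3.6]
opening: 0.0121
```

Emit:
jog_arm(
  motion=[
    {"offset":[0.7,0.3,0],"roll":-0.01,"hand":5},
    {"offset":[1.4,0.5,0],"roll":-0.02,"hand":5},
    {"offset":[1.4,0.5,0],"roll":-0.02,"hand":5},
    {"offset":[1.4,0.5,0],"roll":-0.02,"hand":5},
  ],
)

```text
clock: 21.1
tool_pos: [0.5117, -0.182, 0.0886]
orientation: [-180.0, 0.1, -60.7]
force: [-3.9, 9.1, 7.7]
opening: 0.0113
```

At the stop: side force rose to 9 N with no further motion. Now screw clockwise 1.84 rad, following the 5 mm/rad descent.

Emit:
jog_arm(
  motion=[
    {"offset":[-0.7,-0.4,0.6],"roll":0.115,"hand":5},
    {"offset":[-0.7,-0.5,1.2],"roll":0.23,"hand":5},
    {"offset":[-0.7,-0.6,1.7],"roll":0.345,"hand":5},
    {"offset":[-0.6,-0.8,2.3],"roll":0.46,"hand":5},
    {"offset":[-0.5,-0.9,2.9],"roll":0.575,"hand":5},
    {"offset":[-0.4,-1.0,3.5],"roll":0.69,"hand":5},
    {"offset":[-0.3,-1.1,4.0],"roll":0.805,"hand":5},
    {"offset":[-0.3,-1.2,4.6],"roll":0.92,"hand":5},
    {"offset":[-0.2,-1.2,5.2],"roll":1.035,"hand":5},
    {"offset":[0,-1.3,5.8],"roll":1.15,"hand":5},
    {"offset":[0.1,-1.4,6.3],"roll":1.265,"hand":5},
    {"offset":[0.2,-1.4,6.9],"roll":1.38,"hand":5},
    {"offset":[0.4,-1.4,7.5],"roll":1.495,"hand":5},
    {"offset":[0.5,-1.4,8.1],"roll":1.61,"hand":5},
    {"offset":[0.6,-1.4,8.6],"roll":1.725,"hand":5},
    {"offset":[0.7,-1.4,9.2],"roll":1.84,"hand":5},
    {"offset":[0.7,-1.4,9.2],"roll":1.84,"hand":5},
    {"offset":[0.7,-1.4,9.2],"roll":1.84,"hand":5},
  ],
)

```text
clock: 22.6
tool_pos: [0.511, -0.1816, 0.0791]
orientation: [179.8, -0.2, -166.2]
force: [-9.2, 11.7, 12.9]
opening: 0.0116
```

Run:
```python
from plan import *
```

```text
22.6 [ 0.51100271 -0.18159592  0.07914571] [ 179.80663043   -0.19392052 -166.17065099] [-9.1900937  11.69646372 12.88420628] [ 4.86567438  3.5780926  -0.12197056] 0.011645455263898138 [  1.  15. -25.  -0. -50. -77.]
```

Emit:
jog_arm(
  motion=[
    {"offset":[-0.3,0.3,0],"roll":0.05,"hand":5},
    {"offset":[-0.3,0.3,0.2],"roll":0.1,"hand":5},
    {"offset":[-0.3,0.3,0.2],"roll":0.13,"hand":5},
    {"offset":[-0.3,0.3,0.2],"roll":0.13,"hand":5},
    {"offset":[-0.3,0.3,0.2],"roll":0.13,"hand":5},
  ],
)

```text
clock: 23.02
tool_pos: [0.511, -0.1815, 0.0787]
orientation: [179.8, -0.2, -173.6]
force: [-10.3, 11.0, 11.2]
opening: 0.0117
```

Run:
```python
from plan import *
```

```text
23.0167 [ 0.51099894 -0.18146184  0.07868622] [ 179.84757885   -0.24962934 -173.56619846] [-10.25654593  10.98983155  11.18899454] [4.21103169 3.46342552 0.11087872] 0.0117186943504456 [  1.  15. -25.  -0. -50. -85.]
```

Emit:
jog_arm(
  motion=[
    {"offset":[0,0,0],"roll":0.03,"hand":5},
    {"offset":[0,0,0.2],"roll":0.07,"hand":5},
    {"offset":[0,0,0.2],"roll":0.07,"hand":5},
    {"offset":[0,0,0.2],"roll":0.07,"hand":5},
  ],
)

```text
clock: 23.35
tool_pos: [0.5111, -0.1815, 0.0786]
orientation: [179.9, -0.3, -177.5]
force: [-10.6, 10.9, 10.9]
opening: 0.0123
```

Run:
```python
from plan import *
```

```text
23.35 [ 0.51105432 -0.18145963  0.07859428] [ 179.88212227   -0.26155764 -177.50486447] [-10.59825229  10.94866688  10.9004971 ] [4.30128447 3.58546635 0.70730358] 0.012267344730637201 [  1.  15. -25.  -0. -50. -88.]
```

The moment jumped from 0.1 to 0.7 N m at the expected home heading, and the total descent was 10 mm, so the cap is fully home. Release and retreat upward.

Emit:
jog_arm(
  motion=[
    {"offset":[0,0,0],"roll":0,"hand":40},
    {"offset":[0,0,0],"roll":0,"hand":40},
    {"offset":[0,0,0],"roll":0,"hand":40},
    {"offset":[0,0,0],"roll":0,"hand":40},
    {"offset":[0,0,0],"roll":0,"hand":40},
    {"offset":[0,0,-15],"roll":0,"hand":40},
    {"offset":[0,0,-40],"roll":0,"hand":40},
    {"offset":[0,0,-80],"roll":0,"hand":40},
    {"offset":[0,0,-110],"roll":0,"hand":40},
    {"offset":[0,0,-120],"roll":0,"hand":40},
    {"offset":[0,0,-120],"roll":0,"hand":40},
    {"offset":[0,0,-120],"roll":0,"hand":40},
  ],
)

```text
clock: 24.35
tool_pos: [0.5139, -0.1829, 0.1991]
orientation: [180.0, 0.1, -177.6]
force: [0.4, 0.7, -0.5]
opening: 0.0399
```

Run:
```python
from plan import *
s=snap('wrist','w11'); t=snap('side','side3'); u=snap('top','top4')
print('pred home grip top',w2px(s,[[.5102,-.1812,.126],[.5102+.022*.993,-.1812+.022*.117,.126],[.5102-.022*.993,-.1812-.022*.117,.126]]))
a=cv2.resize(s['img'][140:300,190:370],None,fx=2.1,fy=2.1,interpolation=2)
b=cv2.resize(t['img'][130:200,255:345],None,fx=4.4,fy=4.4,interpolation=2)
c=cv2.resize(u['img'][130:280,90:450],None,fx=2.1,fy=1.7)
H=max(a.shape[0],b.shape[0]); P=lambda i:np.pad(i,((0,H-i.shape[0]),(0,0),(0,0)))
r=np.hstack([P(a),P(b)]); W=max(r.shape[1],c.shape[1]); Q=lambda i:np.pad(i,((0,0),(0,W-i.shape[1]),(0,0)))
v=np.vstack([Q(r),Q(c)]); print(v.shape); cv2.imwrite('pics/v12.png',v[:,:,::-1])
```

```text
24.35 [ 0.51391959 -0.18291034  0.19914045] [ 1.79980838e+02  6.85364891e-02 -1.77568763e+02] [ 0.43251923  0.65661985 -0.4927687 ] [ 0.1031907  -0.15500301  0.04134957] 0.03993348035252771 [  1.   8. -16.  -0. -66. -89.]
pred home grip top [[283.35606314 207.93929961]
 [285.09307656 231.05793755]
 [281.53927575 183.75487963]]
(591, 774, 3)
```

View pics/v12.png

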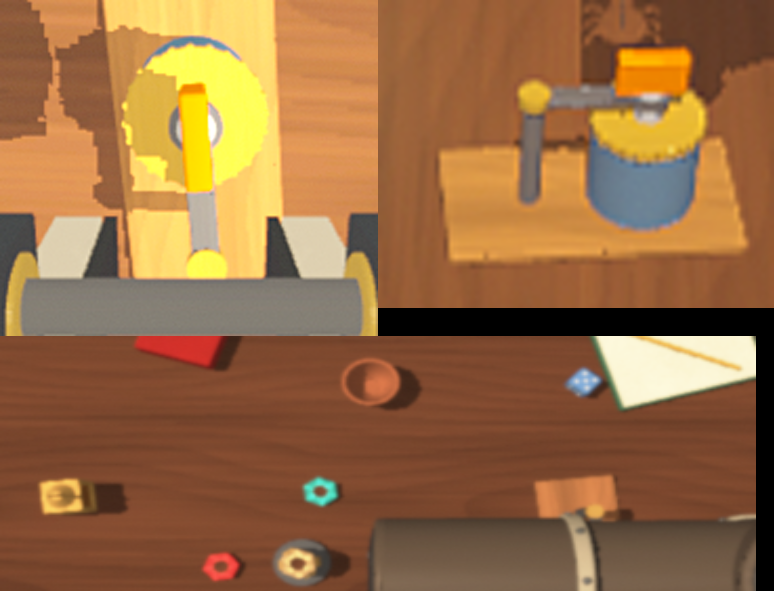

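The last picture shows the wing in line with the swing arm and foot axis, and the cap disc flat on the canister with no gap. Two tokens remain in the caddy (top one at (300,563)), the bystanders are in place, and the gripper is clear and open. I'll hand it in.

```bash
python3 -c "
from plant import order; print(order.close_job())"
```

```text
the job is handed in; nothing more can be done
None
```

I put the top oak token in the blue canister, swung the cap back to its stop, screwed it fully home and handed the job in at about 24.5 s.

**Last checks:**
- **Token:** a wrist picture taken before capping showed it lying flat inside the canister.
- **Swing stop:** at the end of the swing the side force rose to about 9 N and the arm stopped moving.
- **Screwing:** the cap went down about 10 mm. At the expected home heading the twisting moment jumped from 0.1 to 0.7 N m.
- **Final pictures:** the wing lines up with the swing arm and the cap sits on the rim. The oak stack is still in the caddy; I know there are two tokens only because I took one. The pot, die and lantern look unmoved in the top view. The beetle is only partly visible in the side view.
- **Robot:** the gripper is open, raised and reads about zero force.

**What disagreed:** the fingertips are really about 25–29 mm behind the reported TCP, not 11 mm ahead of it. My first two tries at the token therefore closed on air above it without moving it. I found the true tip height by touch and used that for the rest of the job. I looked at 12 pictures, the most allowed, against the 8 planned.

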